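Load the test nest and flip its keeper flag

TASK

One of the two test nests on the bench is already loaded; in the other the filter module lies short of its contact stop and the flag lies open, folded out to the left of its slideway with the hollow ring up. Using the fingertips only and picking nothing up, gently push that module along its slideway until it is right up against the stop, then flip that nest's flag all the way over its hinge and press it flat, so that its tongue drops in behind the module and the solid disc shows. Leave the loaded nest and everything else alone.

Things in the scene. Friction and masses are not known exactly. Their poses are not given: they have to be found in the camera images.
- nest_1: The nest to be loaded. Fixed grey base plate 90 x 150 mm, top 10 mm above the worktop (x -56 to +34, y -75 to +75 mm). Origin: on the worktop under the slideway's middle; z up, y along the slideway to the stop (away from the robot), x across it to the robot's right. Slideway: 34 mm wide, floor at z = 10 mm, rails 6 mm high. Hinge block at x -50 to -26, y -34 to +18 mm, cheeks 41 mm high.
- nest_1_stop (a point): Middle of the face of the contact stop of the nest to be loaded, 18 mm above the worktop; a module that is home touches this face.
- nest_1_hinge (a point): Middle of the hinge axis of this nest's flag, 34 mm above the worktop, at x = -38, y = -8 mm in the nest; the axis runs along the nest's y.
- flag_1 (a joint): Angle of this nest's flag (rad). 0: open, level out to the left (nest -x), hollow ring up; 3.14: flipped over, level across the slideway, solid disc up. Metal leaf, 40 g, 36 mm wide (y), 4 mm thick, reaching 46 mm from the hinge axis. The stiff hinge (0.02 N m friction) stays where it is left. The leaf can lie flat only when the module is home, and then clears it by 4 mm.
- flag_1_tab (a point): Middle of the outer face of the tongue at the flag's free end, 46 mm from the hinge axis along the leaf and 11 mm off its mid-plane. The tongue is 6 mm thick (along the leaf), 36 mm wide, and stands 18 mm off the leaf: up when open, down into the slideway when flipped over. Open, leaf and tongue overhang the base plate, 32 mm above the worktop.
- module_1_mid (a point): Centre of the loose filter module to be pushed: a white metal can on a green board, 30 mm (x) by 42 mm (y, along the slideway) by 16 mm high, 30 g, standing on the slideway floor (centre 18 mm above the worktop). Home, its centre is 21 mm from the stop face, at y = +35 mm in the nest.
- nest_2: The nest that is already loaded, same as the other; leave it alone.
- flag_2 (a joint): Angle of the flag of the loaded nest (rad), same meaning; flipped over (3.14) from the start and to stay so.
- module_2_mid (a point): Centre of the filter module in the loaded nest, home behind its flag; leave it alone.
- side_cutters: Red-handled side cutters, 123 x 48 x 13 mm, lying loose on the worktop; origin under its middle. Leave alone.
- attenuator: Coaxial attenuator, 54 x 17 x 17 mm, lying loose; origin under its middle. Leave alone.
- heatsink: Finned heatsink, 34 x 50 x 26 mm, standing loose; origin under its middle. Leave alone.
- flux_pot: Round flux tin, 46 mm across, 22 mm high, standing loose; origin under its middle. Leave alone.
- module_1: The filter module to be pushed (same thing as point module_1_mid); origin under its middle, z up, y along its 42 mm length.

How it is judged (in metres and radians):
On the way, in this order (a step that is already met when the one before it is completed fails the run):
1. the module is home against the contact stop, the flag not yet flipped (y of module_1_mid in the frame of nest_1 above 0.032 m and value of joint flag_1 below 2 rad), for 0.2 s.
2. the flag is flipped right over and lies flat behind the module (value of joint flag_1 above 3 rad), for 0.2 s.
At the end, for the whole second after the job is handed in: The module rests upright on its slideway within 3 mm of the stop, its flag is flipped to within 8 degrees of flat (over 3.0 rad), the loaded nest is still shut with its module in place (8 mm), and the side cutters, attenuator, heatsink and flux tin lie within 20 mm of where they were (y of module_1_mid in the frame of nest_1 above 0.032 m and height (world z) of module_1_mid below 0.022 m and angle between module_1's own z axis and vertical below 0.15 rad and value of joint flag_1 above 3 rad and value of joint flag_2 above 2.9 rad and distance of module_2_mid from where it was at the start of the episode below 0.008 m and linear speed of module_1 below 0.02 m/s and distance of each of side_cutters, attenuator, heatsink, flux_pot from where it was at the start of the episode below 0.02 m); the robot touches nothing.
It fails at once if the module is lifted or tipped out of its slideway instead of pushed (height (world z) of module_1_mid above 0.026 m or angle between module_1's own z axis and vertical above 0.4 rad).
It fails at once if the loaded nest is opened or its module disturbed (value of joint flag_2 below 2.7 rad or distance of module_2_mid from where it was at the start of the episode above 0.012 m).
It fails at once if a bystander is pushed away or picked up (distance of any of side_cutters, attenuator, heatsink, flux_pot from where it was at the start of the episode above 0.03 m).
It fails at once if the module or the flag is pressed harder than 40 N (contact force between the fingers and module_1 above 40 N or contact force between the fingers and flag_1 above 40 N).
It also fails if it takes over 48 s, if anything falls off the work surface, if the arm or the gripper's body presses on something with over 40 N, if the wrist force passes 120 N, or if a joint passes its speed limit or range.

ROBOT

A 6-joint arm with a two-finger parallel gripper is mounted at the origin on a cart in front of the work surface, level with it; the furniture and walls round the work are solid. World frame = base frame: x ahead of the robot, y to its left, z up, the work surface at z = 0. Lengths are in mm, angles in rad, forces in N, time in s.
With the tool pointing down it reaches from about 350 to 875 mm from the base axis. Payload 4.2 kg.
Tool frame: the origin (TCP) lies at the very end of the fingers, on their centre line; the grasp point (between the pads) lies arm.grip_depth behind it (arm.grip_depth is the distance from the TCP to the grasp point, in mm); z points along the fingers, y is the direction in which the jaws open and shut (so a half turn about z gives the same grasp; the last joint's range is limited). The gripper opens to 85 mm and grips with 20 to 120 N. Pads are 22 mm wide; open, the fingers measure 114 mm over their backs; the gripper's body (76 mm by 85 mm) begins 54 mm behind the grasp point. The pads swing forward as they close: fully open they stand 13 mm farther back than shut.
Start: joints at [-0.959, 0.385, 0.008, 0, -1.194, -0.259], TCP at [215.969, -586.478, 231.312] pointing down, gripper open.
Joint ranges: [-3.14, 3.14], [-1.21, 2.06], [-1.07, 1.41], [-3.16, 2.05], [-2.99, -0.16], [-3.1, 3.1]. Speed limits (rad/s): [2.79, 2.79, 3.14, 3.14, 3.14, 3.14].

INTERFACE

Orientations are given as a unit quaternion [x, y, z, w].
In Python, from bench import arm, optics, workorder gives the robot as it stands. The module is installed in compiled form; this text tells all that it offers.
- The arm moves only by the tool play_rows, never from a script. Its arguments are lists of equal length, an entry for each row: "travel": the shift along the tool's x, y, z in m, a list of three; "rotation": the turn, a rotation vector about the tool's x, y, z in rad, a list of three; "grip": the opening, from 0 (shut) to 1 (fully open). In form: {"travel": [[x, y, z], ...], "rotation": [[rx, ry, rz], ...], "grip": [grip, ...]}. A call has 1 to 12 rows; each row shifts and turns the commanded pose from where the row before left it, along the tool's axes as they then stand; what a row does not reach is not made up. A row lasts 1/12 s, in which the tool goes at most 41.7 mm and 7.16 degrees, less where a joint would pass 70% of its speed; a pose out of reach is approached as far as the arm can. A call is refused whole if a number of a shift passes 0.0417 or a number of a turn 0.125, either way. A call with a gripper value outside its range is refused whole. The fingers move at their own pace and stop on an object; the grip force is fixed at half the most. Time passes only in rows, so rows that do not move let the fingers close. It gives the time, the measured TCP pose, the force and the opening at its end, in the units of the state.
- arm.read_state(): the state, without advancing time (a new reading comes with each control period).
- optics.get_image(name): name is "side" or "top"; returns a dict with "image" (384x512x3 uint8, blue, green, red), "depth" (384x512 float32, mm along the optical axis (not along the pixel's ray), 0 where there is no reading), "camera_matrix" (3x3 intrinsics, pixels), "R" (3x3) and "t" (3): a world point X has camera coordinates R X + t. Camera axes: x right, y down, z forward; pixel columns grow to the right and rows downward; lengths in mm; the calibration is good to about 2 mm. A picture is of the moment at which its call begins.
- workorder.job_done(): hands the job in, once; it reports no verdict.
The state is a dict: "clock": time; "joints": joint angles; "joint_vel": joint speeds; "joint_efforts": joint torques, N m; "position": TCP position; "ee_rot": TCP orientation; "contact_force": force on the tool from outside, world axes, zero at the start; "wrist_torque": the same for the moment, N m; "gripper_width": finger opening in mm.
Only numpy, scipy, OpenCV 4.12 (cv2) and the standard library are available. Lean on these libraries where they do the work, as an engineer would, in place of code of your own. Each camera call takes 0.05 s, during which the arm holds its last target. There are 200 camera calls.

## Working session

There is one attempt and no reset: what is moved stays moved. The work goes in short steps, Python scripts to look and compute and a tool call to move; the robot and the scene stay as the last step left them, time stands still between calls to the robot, and variables do not carry over. Pictures are saved under pics/ and viewed, about 8 in all and at most 12, crops included, and the job is handed in when it is done.

Besides the shell and the picture viewer there is one more tool, called as name(argument=value, ...) on one line, values as JSON. play_rows: Moves the arm, as the interface text tells. Its arguments: {"type":"object","properties":{"travel":{"type":"array","items":{"type":"array","items":{"type":"number"}}},"rotation":{"type":"array","items":{"type":"array","items":{"type":"number"}}},"grip":{"type":"array","items":{"type":"number"}}},"required":["travel","rotation","grip"]}

```bash
mkdir -p pics; cat > h.py <<'E'
import numpy as np,cv2
from bench import arm,optics,workorder
def shot(n):
    d=optics.get_image(n); np.savez(f'{n}.npz',**d); return d
def w(d,u,v,z=None):
    K,R,t=np.array(d['camera_matrix']),np.array(d['R']),np.array(d['t']).ravel()
    r=np.linalg.inv(K)@[u,v,1]
    if z is None: return R.T@(r*d['depth'][int(v),int(u)]-t)
    o=-R.T@t; q=R.T@r; return o+q*(z-o[2])/q[2]
E
python3 - <<'E'
from h import *
print(arm.read_state(),getattr(arm,'grip_depth',None))
for n in('top','side'):
    d=shot(n); cv2.imwrite(f'pics/{n}0.png',cv2.resize(d['image'],(800,600))); print(n,d['R'],d['t'],d['camera_matrix'])
E
```

```text
{'clock': 0.0, 'joints': array([-9.59399429e-01,  3.85564167e-01,  6.60170279e-03, -4.90252132e-04,
       -1.19398857e+00, -2.58602604e-01]), 'joint_vel': array([-1.36297593e-03, -3.78302936e-04,  5.72117172e-04, -6.61328530e-05,
       -8.32339820e-04,  7.73250749e-04]), 'joint_efforts': array([ 4.41720908e-05, -3.92291272e+01,  1.88399702e+01,  4.18621391e+00,
       -4.62557116e-03, -2.23628348e-05]), 'position': array([ 215.76230134, -585.94708752,  230.20884357]), 'ee_rot': array([-1.75394631e-01,  9.84497593e-01,  1.07302892e-03, -2.47393323e-04]), 'contact_force': array([ 0.40393713, -0.27662428, -0.48892221]), 'wrist_torque': array([-0.04149575,  0.00826209, -0.0328402 ]), 'gripper_width': 85.5691773841222} 18.700000000000003
top [[-0.02677577 -0.99963172  0.00441441]
 [-0.99516769  0.02623836 -0.09461936]
 [ 0.09446869 -0.00692659 -0.99550374]] [ 201.86375524  538.8301007  1027.77846814] [[408.94624905   0.         252.15010003]
 [  0.         408.94624905 190.14726118]
 [  0.           0.           1.        ]]
side [[ 0.98937742 -0.14493402 -0.0112446 ]
 [-0.07782535 -0.46275508 -0.88306339]
 [ 0.12278243  0.8745581  -0.46911897]] [-516.4058904   188.22670434  680.04788201] [[370.51446248   0.         263.40635545]
 [  0.         370.51446248 194.18411932]
 [  0.           0.           1.        ]]
```

View pics/top0.png

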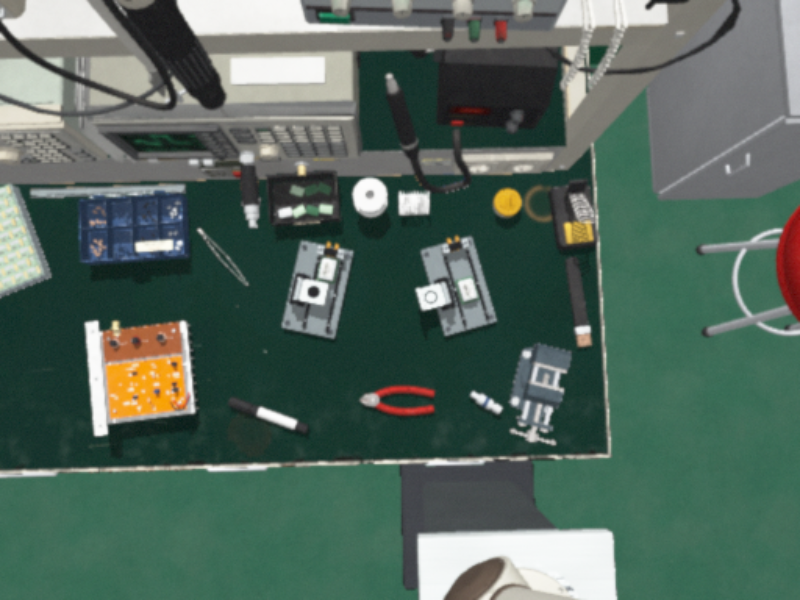

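View pics/side0.png

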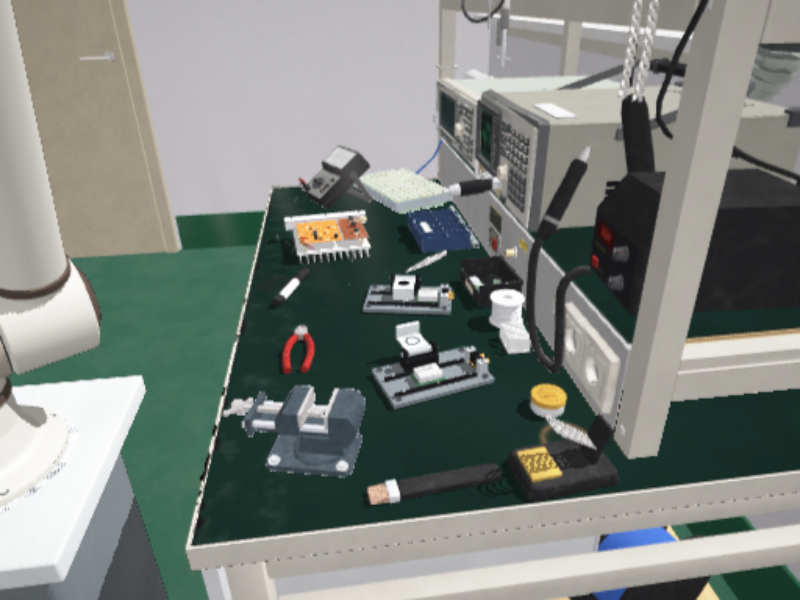

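The nest to load is the right one in the top view (plate about 420–495, 237–333). The module is at (467,290) and the open flag with its ring at (433,296). The loaded nest is at (318,288). Next I'll enlarge both views.

```bash
python3 - <<'E'
from h import *
t=np.load('top.npz');s=np.load('side.npz')
a=cv2.resize(t['image'][145:220,260:325],None,fx=7.8,fy=7.8,interpolation=cv2.INTER_CUBIC)
b=cv2.resize(s['image'][200:265,232:322],None,fx=8,fy=8,interpolation=cv2.INTER_CUBIC)
cv2.imwrite('pics/a.png',a);cv2.imwrite('pics/b.png',b)
E
```

```text
(no output)
```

View pics/a.png

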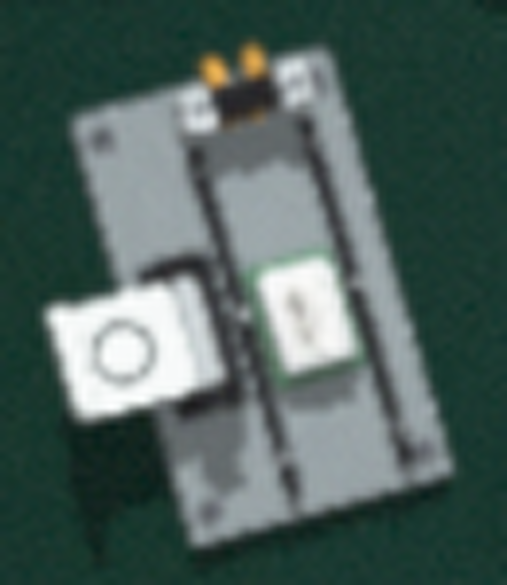

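View pics/b.png

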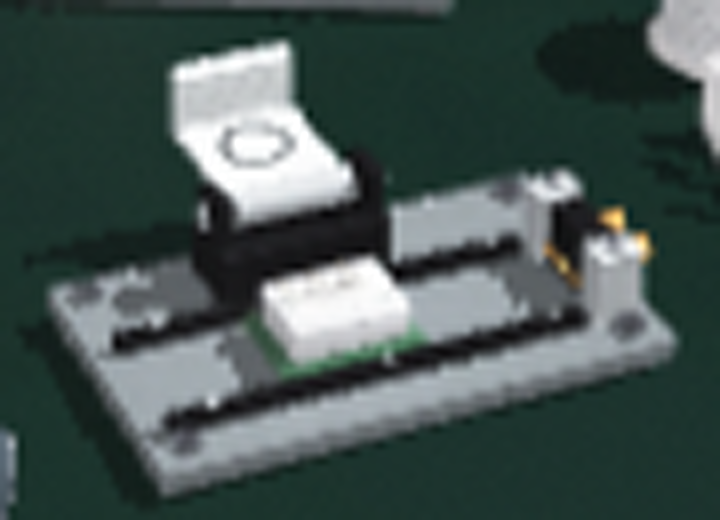

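```bash
cat >> h.py <<'E'
def A(x,y): return 260+(x+.5)/7.8-.5,145+(y+.5)/7.8-.5
def B(x,y): return 232+(x+.5)/8-.5,200+(y+.5)/8-.5
E
python3 - <<'E'
from h import *
t=np.load('top.npz');s=np.load('side.npz')
N=np.array([[-56,75],[34,75],[34,-75],[-56,-75]],float)
P=np.array([w(t,*A(*p),10) for p in [(72,118),(330,45),(455,478),(192,548)]])[:,:2]
Q=np.array([w(s,*B(*p),10) for p in [(677,345),(162,478),(50,288)]])[:,:2]
def fit(N,P):
    n=N-N.mean(0);p=P-P.mean(0)
    th=np.arctan2((n[:,0]*p[:,1]-n[:,1]*p[:,0]).sum(),(n*p).sum())
    R=np.array([[np.cos(th),-np.sin(th)],[np.sin(th),np.cos(th)]]);o=P.mean(0)-R@N.mean(0)
    return th,o,R,(P-(N@R.T+o)).round(1)
for N_,P_ in((N,P),(N[1:],Q),(np.r_[N,N[1:]],np.r_[P,Q])):
    th,o,R,e=fit(N_,P_);print(th,o,e.tolist())
print('module top',[ (R.T@(w(t,*A(*p),z)[:2]-o)).round(1) for p,z in [((307,315),26),((250,270),10),((345,250),10),((365,360),10),((280,383),10)]])
print('mod side',[ (R.T@(w(s,*B(*p),26)[:2]-o)).round(1) for p in [(262,285),(295,330),(410,300),(365,258)]])
print('flag',[ (R.T@(w(t,*A(*p),z)[:2]-o)).round(1) for p,z in [((45,310),50),((78,418),50),((225,380),36)]])
for p in [(307,315),(122,352),(270,200),(100,200)]:
    X=w(t,*A(*p));print(X.round(1),(R.T@(X[:2]-o)).round(1))
E
```

```text
-1.330490596775318 [565.34726767  68.84903184] [[-0.1, 0.4], [1.1, -0.2], [-0.7, -0.7], [-0.3, 0.5]]
-1.3418698487812692 [565.39695231  68.73425423] [[-1.1, 0.1], [0.8, -0.9], [0.3, 0.9]]
-1.335027270714619 [565.31255275  68.86175958] [[-0.4, 0.6], [1.2, 0.1], [-0.5, -1.0], [-0.4, 0.1], [-1.1, -0.6], [0.5, -0.6], [0.6, 1.3]]
module top [array([ -0.4, -11.3]), array([-12.5,   9.4]), array([20.1,  7.7]), array([ 16.5, -29.8]), array([-13.1, -29.9])]
mod side [array([-13.8, -27.5]), array([  9. , -27.3]), array([8.1, 6.3]), array([-14.9,   3.3])]
flag [array([-85.1,  10.4]), array([-84.1, -26.1]), array([-33.5, -25.7])]
[553.9  66.9  28.5] [ -0.8 -11.5]
[542.3 129.   39.1] [-63.8  -8.3]
[595.3  75.5   8.4] [ 0.6 30.7]
[596.7 132.8   9.3] [-54.9  45.5]
```

The nest and module fit the known sizes within about 1 mm. Nest origin is (565.3, 68.9), nest x points at −76.5°, the module centre is at y ≈ −11 and the flag tip at x ≈ −84. First move: shut the gripper and turn the tool so that tool x = nest x and tool y = −nest y.

play_rows(travel=[[0,0,0],[0,0,0],[0,0,0],[0,0,0],[0,0,0],[0,0,0],[0,0,0],[0,0,0],[0,0,0],[0,0,0],[0,0,0],[0,0,0]], rotation=[[0,0,-0.1212],[0,0,-0.1212],[0,0,-0.1212],[0,0,-0.1212],[0,0,-0.1212],[0,0,-0.1212],[0,0,-0.1212],[0,0,-0.1212],[0,0,-0.1212],[0,0,-0.1212],[0,0,-0.1212],[0,0,-0.1212]], grip=[0,0,0,0,0,0,0,0,0,0,0,0])

```text
clock: 1.1
position: [215.9, -586.1, 230.7]
ee_rot: [0.787, -0.616, -0.001, -0.0]
contact_force: [0.7, 0.0, 0.6]
gripper_width: 0.0
```

play_rows(travel=[[-0.0231,-0.018,0],[-0.0231,-0.018,0],[-0.0231,-0.018,0],[-0.0231,-0.018,0],[-0.0231,-0.018,0],[-0.0231,-0.018,0],[-0.0231,-0.018,0],[-0.0231,-0.018,0],[-0.0231,-0.018,0],[-0.0231,-0.018,0],[-0.0231,-0.018,0],[-0.0231,-0.018,0]], rotation=[[0,0,0],[0,0,0],[0,0,0],[0,0,0],[0,0,0],[0,0,0],[0,0,0],[0,0,0],[0,0,0],[0,0,0],[0,0,0],[0,0,0]], grip=[0,0,0,0,0,0,0,0,0,0,0,0])

```text
clock: 2.1
position: [361.1, -264.9, 231.1]
ee_rot: [0.785, -0.619, -0.0, -0.0]
contact_force: [1.2, -0.1, -0.6]
gripper_width: -0.0
```

play_rows(travel=[[-0.0231,-0.018,0],[-0.0231,-0.018,0],[-0.0231,-0.018,0],[-0.0231,-0.018,0],[-0.0231,-0.018,0],[-0.0231,-0.018,0],[-0.0231,-0.018,0],[-0.0231,-0.018,0],[-0.0231,-0.018,0],[-0.0231,-0.018,0],[-0.0231,-0.018,0],[-0.0231,-0.018,0]], rotation=[[0,0,0],[0,0,0],[0,0,0],[0,0,0],[0,0,0],[0,0,0],[0,0,0],[0,0,0],[0,0,0],[0,0,0],[0,0,0],[0,0,0]], grip=[0,0,0,0,0,0,0,0,0,0,0,0])

```text
clock: 3.1
position: [506.1, 55.1, 231.0]
ee_rot: [0.786, -0.619, -0.0, 0.0]
contact_force: [0.5, -0.2, 1.0]
gripper_width: -0.1
```

```bash
cat >> h.py <<'E'
from scipy.spatial.transform import Rotation as Ro
TH=-1.335;O=np.array([565.3,68.9]);c,s_=np.cos(TH),np.sin(TH);RN=np.array([[c,-s_],[s_,c]])
def st():
    s=arm.read_state();p=np.array(s['position']);M=Ro.from_quat(s['ee_rot']).as_matrix();G=np.eye(3);G[:2,:2]=RN
    f=G.T@np.array(s['contact_force'])
    print('t',round(s['clock'],2),'nest',(RN.T@(p[:2]-O)).round(1),'z',p[2].round(1),'F nest',f.round(1),'w',round(s['gripper_width'],1),'j',np.round(s['joints'],2));print((G.T@M).round(3))
E
python3 -c "from h import *;st()"
```

```text
t 3.1 nest [ -0.4 -60.8] z 231.0 F nest [0.3 0.5 1. ] w -0.1 j [ 0.43  0.19 -0.27 -0.   -1.11 -0.19]
[[ 1.     0.001 -0.   ]
 [ 0.001 -1.    -0.001]
 [-0.     0.001 -1.   ]]
```

play_rows(travel=[[0,0,0.03],[0,0,0.03],[0,0,0.03],[0,0,0.03],[0,0,0.03],[0,0,0.02],[0,0,0.02],[0,0,0.015],[0,0,0.01],[0,0,0]], rotation=[[0,0,0],[0,0,0],[0,0,0],[0,0,0],[0,0,0],[0,0,0],[0,0,0],[0,0,0],[0,0,0],[0,0,0]], grip=[0,0,0,0,0,0,0,0,0,0])

```text
clock: 3.93
position: [504.5, 53.1, 14.1]
ee_rot: [0.785, -0.619, -0.001, 0.002]
contact_force: [-0.7, -0.3, 0.8]
gripper_width: -0.1
```

```bash
python3 - <<'E'
from h import *
st()
a=shot('top')['image'][145:220,260:325];b=shot('side')['image'][190:265,232:322]
a=cv2.resize(a,(355,410),interpolation=cv2.INTER_CUBIC);b=cv2.resize(b,(440,367),interpolation=cv2.INTER_CUBIC)
b=np.vstack([b,np.zeros((43,440,3),np.uint8)]);cv2.imwrite('pics/c.png',np.hstack([a,b]))
E
```

```text
t 3.93 nest [  1.2 -62.8] z 14.1 F nest [ 0.2 -0.8  0.8] w -0.1 j [ 0.43  0.46 -0.53 -0.   -0.58 -0.19]
[[ 1.     0.     0.001]
 [ 0.    -1.    -0.005]
 [ 0.001  0.005 -1.   ]]
```

View pics/c.png

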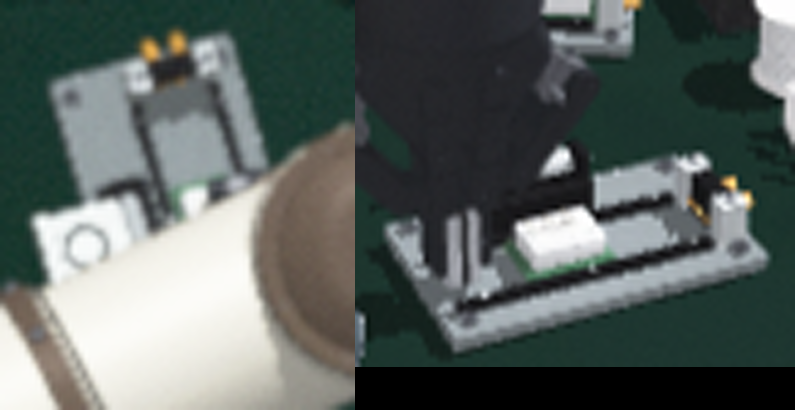

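The shut fingertips stand in the slideway behind the module (side crop around (470,260)) and the way is clear. Now I'll push toward nest +y, which is tool −y.

play_rows(travel=[[-0.001,-0.004,-0.002],[0,-0.005,0],[0,-0.005,0],[0,-0.005,0],[0,-0.005,0],[0,-0.005,0],[0,-0.005,0],[0,-0.005,0],[0,-0.005,0],[0,-0.005,0],[0,-0.003,0],[0,0,0]], rotation=[[0,0,0],[0,0,0],[0,0,0],[0,0,0],[0,0,0],[0,0,0],[0,0,0],[0,0,0],[0,0,0],[0,0,0],[0,0,0],[0,0,0]], grip=[0,0,0,0,0,0,0,0,0,0,0,0])

```text
clock: 5.03
position: [556.0, 66.2, 19.4]
ee_rot: [0.786, -0.619, -0.001, 0.001]
contact_force: [-4.0, -2.0, 7.8]
gripper_width: -0.2
```

```bash
python3 - <<'E'
from h import *
st()
b=shot('side')['image'][190:265,232:322]
cv2.imwrite('pics/d.png',cv2.resize(b,None,fx=7,fy=7,interpolation=cv2.INTER_CUBIC))
E
```

```text
t 5.03 nest [ 0.4 -9.7] z 19.4 F nest [ 1.  -4.3  7.8] w -0.2 j [ 0.41  0.52 -0.4   0.   -0.66 -0.17]
[[ 1.     0.     0.001]
 [ 0.    -1.    -0.002]
 [ 0.001  0.002 -1.   ]]
```

View pics/d.png

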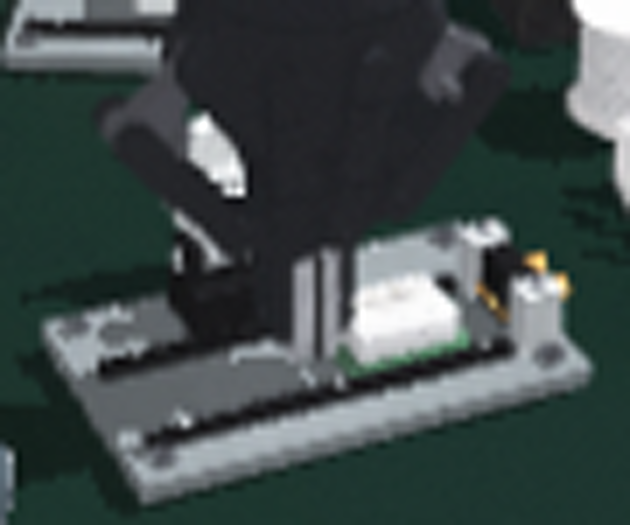

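The module has moved and is at about (410,320); the gap to the stop face at (490,320) still shows. There's some upward force, so I'll check it again at rest.

play_rows(travel=[[0,0,0],[0,0,0]], rotation=[[0,0,0],[0,0,0]], grip=[0,0])

```text
clock: 5.25
position: [555.9, 66.3, 19.4]
ee_rot: [0.786, -0.619, -0.0, 0.001]
contact_force: [-3.8, -1.0, 8.1]
gripper_width: -0.2
```

```bash
python3 - <<'E'
from h import *
st();print(arm.read_state()['wrist_torque'])
s=np.load('side.npz')
def D(x,y): return 232+(x+.5)/7-.5,190+(y+.5)/7-.5
for p,z in [((357,358),26),((352,305),26),((362,362),16),((345,370),11.5),((465,330),18),((400,280),26),((465,305),26)]:
    print(p,(RN.T@(w(s,*D(*p),z)[:2]-O)).round(1))
for p in [(390,300),(410,300),(430,300)]:
    X=w(s,*D(*p));print(X.round(1),(RN.T@(X[:2]-O)).round(1))
E
```

```text
t 5.25 nest [ 0.4 -9.7] z 19.4 F nest [ 0.1 -3.9  8.1] w -0.2 j [ 0.41  0.52 -0.4   0.   -0.66 -0.17]
[[ 1.     0.001  0.001]
 [ 0.001 -1.    -0.002]
 [ 0.001  0.002 -1.   ]]
[-0.42526642  1.04996873 -0.00432081]
(357, 358) [20.2  0.3]
(352, 305) [-6.2 10.6]
(362, 362) [9.9 6.8]
(345, 370) [5.9 2.9]
(465, 330) [ 9.2 42.3]
(400, 280) [-13.1  30.3]
(465, 305) [ 7.4 42.9]
[586.4  78.4  25.9] [-4.3 22.7]
[592.9  79.   24.8] [-3.3 29.2]
[598.8  77.   25.5] [-0.  34.5]
```

play_rows(travel=[[0,0,-0.002],[0,0,0],[0,0,0]], rotation=[[0,0,0],[0,0,0],[0,0,0]], grip=[0,0,0])

```text
clock: 5.5
position: [557.1, 67.1, 20.6]
ee_rot: [0.786, -0.619, 0.0, -0.001]
contact_force: [0.5, 0.6, -0.7]
gripper_width: -0.0
```

```bash
python3 -c "from h import *;st();print(arm.read_state()['wrist_torque'])"
```

```text
t 5.5 nest [-0.2 -8.4] z 20.6 F nest [-0.5  0.6 -0.7] w -0.0 j [ 0.41  0.52 -0.39 -0.   -0.66 -0.17]
[[ 1.     0.001 -0.   ]
 [ 0.001 -1.     0.001]
 [-0.    -0.001 -1.   ]]
[-0.02195981  0.0436756   0.03543143]
```

play_rows(travel=[[0,-0.002,0],[0,-0.002,0],[0,-0.002,0],[0,-0.001,0],[0,0,0]], rotation=[[0,0,0],[0,0,0],[0,0,0],[0,0,0],[0,0,0]], grip=[0,0,0,0,0])

```text
clock: 5.92
position: [563.6, 68.6, 20.2]
ee_rot: [0.786, -0.619, 0.0, -0.0]
contact_force: [-0.2, 0.2, 0.0]
gripper_width: -0.3
```

play_rows(travel=[[0,-0.001,0],[0,-0.001,0],[0,0,0]], rotation=[[0,0,0],[0,0,0],[0,0,0]], grip=[0,0,0])

```text
clock: 6.17
position: [565.4, 69.0, 20.3]
ee_rot: [0.786, -0.619, 0.0, -0.0]
contact_force: [0.8, -0.1, -0.2]
gripper_width: 0.0
```

```bash
python3 -c "from h import *;st()"
```

```text
t 6.17 nest [-0.1  0.1] z 20.3 F nest [ 0.3  0.7 -0.2] w 0.0 j [ 0.41  0.53 -0.37  0.   -0.67 -0.17]
[[ 1.     0.001  0.   ]
 [ 0.001 -1.     0.   ]
 [ 0.    -0.    -1.   ]]
```

play_rows(travel=[[0,-0.001,0],[0,-0.001,0],[0,0,0]], rotation=[[0,0,0],[0,0,0],[0,0,0]], grip=[0,0,0])

```text
clock: 6.42
position: [567.4, 69.5, 20.4]
ee_rot: [0.786, -0.619, 0.0, -0.0]
contact_force: [-0.3, -1.0, 0.7]
gripper_width: 0.3
```

play_rows(travel=[[0,-0.001,0],[0,0,0],[0,0,0]], rotation=[[0,0,0],[0,0,0],[0,0,0]], grip=[0,0,0])

```text
clock: 6.67
position: [568.2, 69.7, 20.3]
ee_rot: [0.786, -0.619, 0.0, -0.0]
contact_force: [0.3, -0.7, -1.1]
gripper_width: -0.3
```

play_rows(travel=[[0,-0.001,0],[0,0,0],[0,0,0]], rotation=[[0,0,0],[0,0,0],[0,0,0]], grip=[0,0,0])

```text
clock: 6.92
position: [569.2, 69.9, 20.3]
ee_rot: [0.786, -0.619, 0.0, -0.0]
contact_force: [0.1, -0.6, -0.4]
gripper_width: -0.1
```

play_rows(travel=[[0,-0.001,0],[0,0,0],[0,0,0]], rotation=[[0,0,0],[0,0,0],[0,0,0]], grip=[0,0,0])

```text
clock: 7.17
position: [570.1, 70.1, 20.3]
ee_rot: [0.786, -0.619, 0.0, -0.0]
contact_force: [-0.2, 0.8, -0.3]
gripper_width: 0.1
```

play_rows(travel=[[0,-0.001,0],[0,0,0],[0,0,0]], rotation=[[0,0,0],[0,0,0],[0,0,0]], grip=[0,0,0])

```text
clock: 7.42
position: [571.1, 70.4, 20.3]
ee_rot: [0.786, -0.619, 0.0, -0.0]
contact_force: [0.2, 0.2, -0.7]
gripper_width: 0.1
```

```bash
python3 - <<'E'
from h import *
st()
b=shot('side')['image'][190:265,232:322]
cv2.imwrite('pics/e.png',cv2.resize(b,None,fx=7,fy=7,interpolation=cv2.INTER_CUBIC))
E
```

```text
t 7.42 nest [-0.1  6. ] z 20.3 F nest [-0.2  0.3 -0.7] w 0.1 j [ 0.4   0.54 -0.36  0.   -0.68 -0.17]
[[ 1.     0.001 -0.   ]
 [ 0.001 -1.     0.   ]
 [-0.    -0.    -1.   ]]
```

View pics/e.png

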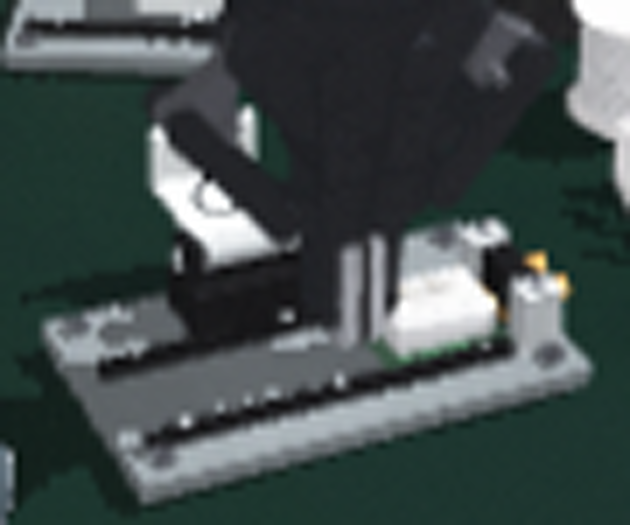

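The module is at about (440,310), with its front edge at 497 against a stop face near 505, so a few mm remain at most. I'll keep going in 1 mm steps.

play_rows(travel=[[0,-0.001,0],[0,0,0],[0,0,0]], rotation=[[0,0,0],[0,0,0],[0,0,0]], grip=[0,0,0])

```text
clock: 7.72
position: [571.3, 70.3, 20.2]
ee_rot: [0.785, -0.619, -0.0, 0.001]
contact_force: [-2.5, -0.1, 1.5]
gripper_width: 0.1
```

play_rows(travel=[[0,-0.001,0],[0,0,0],[0,0,0]], rotation=[[0,0,0],[0,0,0],[0,0,0]], grip=[0,0,0])

```text
clock: 7.97
position: [571.5, 70.3, 20.1]
ee_rot: [0.785, -0.619, -0.001, 0.001]
contact_force: [-4.4, -0.7, 2.5]
gripper_width: 0.0
```

```bash
python3 - <<'E'
from h import *
st()
s=shot('side')
def D(x,y): return 232+(x+.5)/7-.5,190+(y+.5)/7-.5
for p,z in [((497,300),26),((430,265),26),((385,310),26)]:
    print(p,(RN.T@(w(s,*D(*p),z)[:2]-O)).round(1))
# module top points by depth
P=[]
for v in range(215,250):
  for u in range(270,312):
    X=w(s,u,v); n=RN.T@(X[:2]-O)
    if 23<X[2]<29 and abs(n[0])<14 and n[1]>5 and s['image'][v,u].min()>140: P.append(n)
P=np.array(P);print(len(P),P.min(0),P.max(0),P.mean(0))
E
```

```text
t 7.97 nest [0.1 6.3] z 20.1 F nest [-0.3 -4.4  2.5] w 0.0 j [ 0.4   0.54 -0.35 -0.   -0.68 -0.17]
[[ 1.     0.     0.   ]
 [ 0.    -1.    -0.003]
 [ 0.     0.003 -1.   ]]
(497, 300) [ 8.7 53.3]
(430, 265) [-17.2  42.8]
(385, 310) [ 0.3 18.9]
98 [-13.83076134   9.56664924] [13.49375795 75.54045581] [ 4.33888217 35.37828248]
```

The module met the stop at TCP y = 6.3: the tool stalled and the force rose from 2.5 to 4.4 N. The can measures centred at y ≈ 36, so the module is home. Now I'll back off, lift, move left of the flag and tilt by 35°.

play_rows(travel=[[0,0.004,0],[0,0.008,-0.002],[0,0.004,-0.02],[0,0,-0.03],[0,0,-0.03],[0,0,-0.03],[-0.02,0,-0.01],[-0.03,0,0],[-0.03,0,0],[-0.03,0,0],[-0.02,0,0],[0,0,0]], rotation=[[0,0,0],[0,0,0],[0,0,0],[0,0,0],[0,0,0],[0,0,0],[0,0,0],[0,0,0],[0,0,0],[0,0,0],[0,0,0],[0,0,0]], grip=[0,0,0,0,0,0,0,0,0,0,0,0])

```text
clock: 9.02
position: [527.0, 197.0, 142.9]
ee_rot: [0.787, -0.617, 0.001, -0.002]
contact_force: [-1.3, -0.3, -0.0]
gripper_width: 0.0
```

play_rows(travel=[[0,0,0],[0,0,0],[0,0,0],[0,0,0],[0,0,0],[0,0,0],[0,0,0],[0,0,0]], rotation=[[0,0.102,0],[0,0.102,0],[0,0.102,0],[0,0.102,0],[0,0.102,0],[0,0.101,0],[0,0,0],[0,0,0]], grip=[0,0,0,0,0,0,0,0])

```text
clock: 9.68
position: [526.6, 193.7, 141.3]
ee_rot: [0.75, -0.59, 0.236, 0.186]
contact_force: [0.4, 0.3, -0.3]
gripper_width: -0.1
```

```bash
python3 - <<'E'
from h import *
st()
t=shot('top');s=shot('side')
cv2.imwrite('pics/f.png',np.hstack([cv2.resize(t['image'][145:220,260:325],(390,450),interpolation=cv2.INTER_CUBIC),cv2.resize(s['image'][165:265,232:322],(405,450),interpolation=cv2.INTER_CUBIC)]))
E
```

```text
t 9.68 nest [-130.4   -8.4] z 141.3 F nest [-0.2  0.5 -0.3] w -0.1 j [ 0.86  0.48 -0.41  0.54 -1.13 -0.97]
[[ 0.82   0.002  0.573]
 [ 0.002 -1.    -0.   ]
 [ 0.573  0.002 -0.82 ]]
```

View pics/f.png

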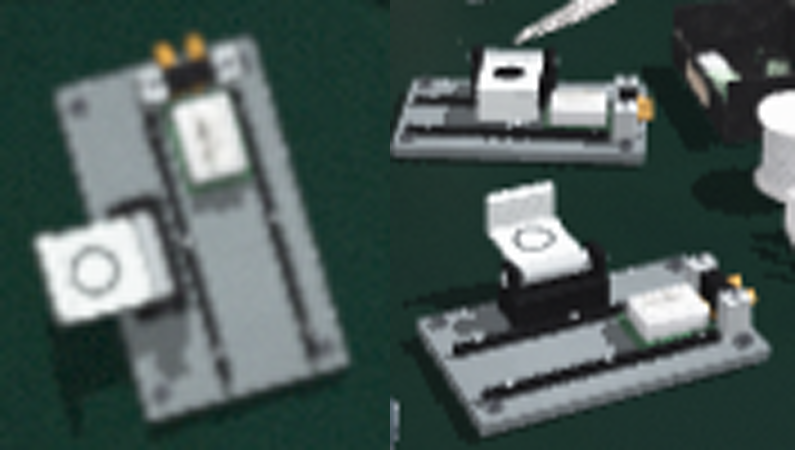

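The module sits against the stop in both views (top about (208,138), side about (670,310)); the flag is still open and untouched. Now I'll descend to the left of the flag tip.

play_rows(travel=[[-0.008,0,0.0159],[-0.008,0,0.0159],[-0.008,0,0.0159],[-0.008,0,0.0159],[-0.008,0,0.0159],[-0.008,0,0.0159],[-0.008,0,0.0159],[0,0,0],[0,0,0]], rotation=[[0,0,0],[0,0,0],[0,0,0],[0,0,0],[0,0,0],[0,0,0],[0,0,0],[0,0,0],[0,0,0]], grip=[0,0,0,0,0,0,0,0,0])

```text
clock: 10.53
position: [531.5, 175.0, 19.4]
ee_rot: [0.749, -0.591, 0.236, 0.186]
contact_force: [-0.2, 0.8, 0.4]
gripper_width: 0.2
```

play_rows(travel=[[0.004,0,0.0028],[0.004,0,0.0028],[0.004,0,0.0028],[0.004,0,0.0028],[0.003,0,0.0021],[0,0,0]], rotation=[[0,0,0],[0,0,0],[0,0,0],[0,0,0],[0,0,0],[0,0,0]], grip=[0,0,0,0,0,0])

```text
clock: 11.03
position: [536.8, 153.2, 19.3]
ee_rot: [0.749, -0.59, 0.236, 0.185]
contact_force: [-1.0, -0.0, -0.2]
gripper_width: 0.4
```

```bash
python3 - <<'E'
from h import *
st()
s=shot('side')
cv2.imwrite('pics/g.png',cv2.resize(s['image'][175:255,212:322],None,fx=6,fy=6,interpolation=cv2.INTER_CUBIC))
E
```

```text
t 11.03 nest [-88.6  -8. ] z 19.3 F nest [-0.2 -1.  -0.2] w 0.4 j [ 0.78  0.62 -0.58  0.71 -0.85 -1.15]
[[ 0.82   0.     0.573]
 [-0.    -1.     0.001]
 [ 0.573 -0.001 -0.82 ]]
```

View pics/g.png

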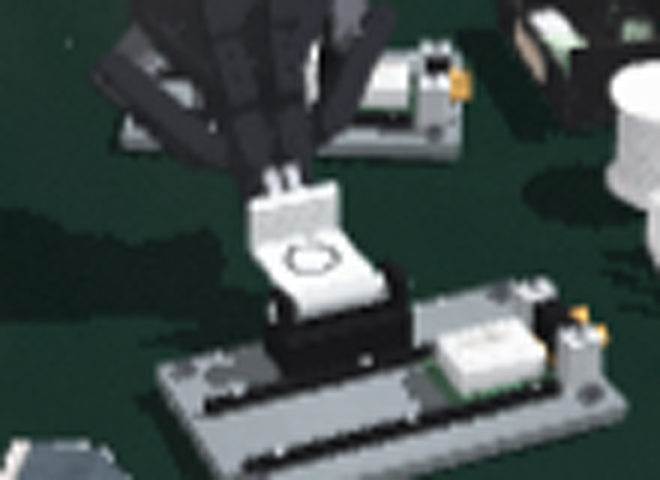

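The fingertips are just behind and below the flag's outer edge, with the tongue at about (295,215). Now I'll lift the flag along its arc.

play_rows(travel=[[0.003,0,-0.003],[0.003,0,-0.003],[0.003,0,-0.003],[0.0033,0,-0.0023],[0.0033,0,-0.0023],[0.0033,0,-0.0023],[0,0,0]], rotation=[[0,0,0],[0,0,0],[0,0,0],[0,0,0],[0,0,0],[0,0,0],[0,0,0]], grip=[0,0,0,0,0,0,0])

```text
clock: 11.67
position: [538.2, 146.8, 43.8]
ee_rot: [0.749, -0.59, 0.236, 0.186]
contact_force: [0.2, -0.2, -0.7]
gripper_width: 0.1
```

```bash
python3 - <<'E'
from h import *
st()
s=shot('side')
cv2.imwrite('pics/i.png',cv2.resize(s['image'][175:255,212:322],None,fx=6,fy=6,interpolation=cv2.INTER_CUBIC))
E
```

```text
t 11.67 nest [-82.1  -8.1] z 43.8 F nest [ 0.2  0.1 -0.7] w 0.1 j [ 0.77  0.58 -0.57  0.69 -0.89 -1.11]
[[ 0.819 -0.     0.574]
 [-0.    -1.     0.   ]
 [ 0.574 -0.001 -0.819]]
```

View pics/i.png

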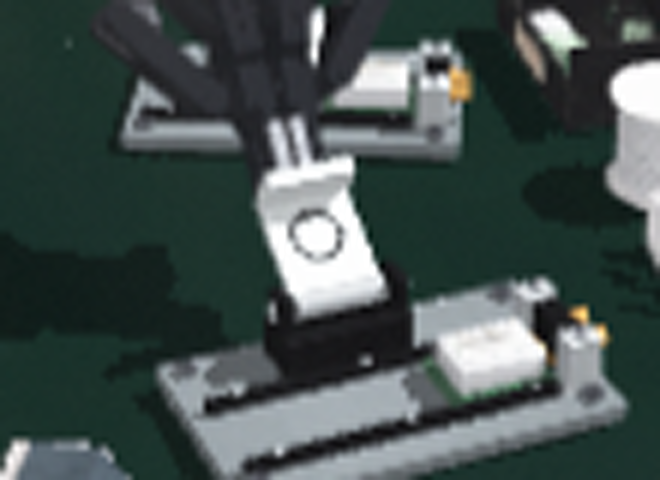

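The flag is up about 30° and following the fingertips. Next I'll carry on over the top and untilt the tool as it goes.

play_rows(travel=[[0.0039,0,-0.001],[0.0039,0,-0.001],[0.0039,0,-0.001],[0.0039,0,-0.001],[0.0039,0,-0.001],[0.004,0,-0.0003],[0.004,0,-0.0003],[0.004,0,-0.0003],[0,0,0]], rotation=[[0,0,0],[0,0,0],[0,0,0],[0,0,0],[0,0,0],[0,-0.058,0],[0,-0.058,0],[0,-0.058,0],[0,0,0]], grip=[0,0,0,0,0,0,0,0,0])

```text
clock: 12.47
position: [543.8, 123.7, 66.8]
ee_rot: [0.766, -0.606, 0.17, 0.133]
contact_force: [0.0, -0.3, 0.9]
gripper_width: 0.5
```

```bash
python3 - <<'E'
from h import *
st()
E
```

```text
t 12.47 nest [-58.3  -8.1] z 66.8 F nest [ 0.3 -0.1  0.9] w 0.5 j [ 0.69  0.49 -0.55  0.55 -0.81 -0.89]
[[ 0.907 -0.003  0.421]
 [-0.004 -1.     0.001]
 [ 0.421 -0.002 -0.907]]
```

play_rows(travel=[[0.0029,0,-0.0002],[0.0029,0,-0.0002],[0.0029,0,-0.0002],[0.0029,0,-0.0002],[0.0032,0,0.0005],[0.0032,0,0.0005],[0.0032,0,0.0005],[0.0032,0,0.0005],[0,0,0]], rotation=[[0,-0.065,0],[0,-0.065,0],[0,-0.065,0],[0,-0.065,0],[0,-0.043,0],[0,-0.043,0],[0,-0.043,0],[0,-0.043,0],[0,0,0]], grip=[0,0,0,0,0,0,0,0,0])

```text
clock: 13.22
position: [549.3, 100.9, 69.4]
ee_rot: [0.785, -0.62, 0.002, 0.002]
contact_force: [-0.7, -0.2, -0.6]
gripper_width: -0.3
```

```bash
python3 - <<'E'
from h import *
st()
s=shot('side')
cv2.imwrite('pics/k.png',cv2.resize(s['image'][175:255,212:322],None,fx=6,fy=6,interpolation=cv2.INTER_CUBIC))
E
```

```text
t 13.22 nest [-34.9  -8.1] z 69.4 F nest [ 0.1 -0.7 -0.6] w -0.3 j [ 0.47  0.44 -0.36  0.01 -0.77 -0.25]
[[ 1.    -0.003  0.005]
 [-0.003 -1.    -0.001]
 [ 0.005  0.001 -1.   ]]
```

View pics/k.png

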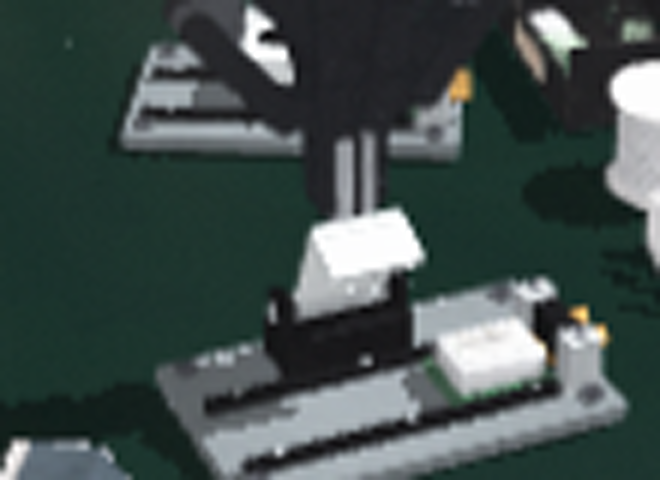

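The flag is past vertical (about 115°) and the fingertips are behind it. Now I'll push it over and down.

play_rows(travel=[[0.003,0,0.0016],[0.003,0,0.0016],[0.003,0,0.0016],[0.003,0,0.0016],[0.0021,0,0.0027],[0.0021,0,0.0027],[0.0021,0,0.0027],[0.0021,0,0.0027],[0.0009,0,0.0024],[0.0009,0,0.0024],[0.0009,0,0.0024],[0,0,0]], rotation=[[0,0,0],[0,0,0],[0,0,0],[0,0,0],[0,0,0],[0,0,0],[0,0,0],[0,0,0],[0,0,0],[0,0,0],[0,0,0],[0,0,0]], grip=[0,0,0,0,0,0,0,0,0,0,0,0])

```text
clock: 14.27
position: [554.1, 79.3, 44.4]
ee_rot: [0.785, -0.619, 0.002, 0.002]
contact_force: [-0.7, -0.3, -0.4]
gripper_width: 0.1
```

play_rows(travel=[[0.0009,0,0.0024],[0.001,0,0.002],[0,0,0.002],[0,0,0.001],[0,0,0]], rotation=[[0,0,0],[0,0,0],[0,0,0],[0,0,0],[0,0,0]], grip=[0,0,0,0,0])

```text
clock: 14.68
position: [554.7, 77.6, 37.3]
ee_rot: [0.786, -0.619, 0.002, 0.002]
contact_force: [-0.2, 0.4, 0.2]
gripper_width: 0.1
```

```bash
python3 - <<'E'
from h import *
st()
E
```

```text
t 14.68 nest [-10.9  -8.3] z 37.3 F nest [-0.5 -0.1  0.2] w 0.1 j [ 0.43  0.49 -0.39  0.01 -0.69 -0.2 ]
[[ 1.     0.001  0.005]
 [ 0.001 -1.    -0.   ]
 [ 0.005  0.    -1.   ]]
```

play_rows(travel=[[0.001,0,0.001],[0,0,0],[0,0,0]], rotation=[[0,0,0],[0,0,0],[0,0,0]], grip=[0,0,0])

```text
clock: 14.93
position: [555.0, 76.6, 36.6]
ee_rot: [0.786, -0.619, 0.002, 0.002]
contact_force: [0.0, 1.0, -0.2]
gripper_width: -0.1
```

play_rows(travel=[[0,0,0.001],[0,0,0],[0,0,0]], rotation=[[0,0,0],[0,0,0],[0,0,0]], grip=[0,0,0])

```text
clock: 15.18
position: [555.2, 76.7, 36.1]
ee_rot: [0.786, -0.619, 0.002, 0.001]
contact_force: [-1.9, -0.4, 4.4]
gripper_width: 0.2
```

play_rows(travel=[[0,0,0.001],[0,0,0],[0,0,0]], rotation=[[0,0,0],[0,0,0],[0,0,0]], grip=[0,0,0])

```text
clock: 15.43
position: [555.3, 76.7, 36.0]
ee_rot: [0.786, -0.619, 0.002, 0.001]
contact_force: [-4.0, -0.3, 9.7]
gripper_width: -0.1
```

The tool stopped at z = 36.0, exactly the flat leaf's top, with about 10 N. Now I'll retract straight up and check.

play_rows(travel=[[0,0,-0.005],[0,0,-0.02],[0,0,-0.03],[0,0,-0.03],[0,0,-0.03],[-0.03,0,-0.01],[-0.04,0,0],[-0.04,0,0],[-0.03,0,0],[-0.01,0,0],[0,0,0]], rotation=[[0,0,0],[0,0,0],[0,0,0],[0,0,0],[0,0,0],[0,0,0],[0,0,0],[0,0,0],[0,0,0],[0,0,0],[0,0,0]], grip=[0,0,0,0,0,0,0,0,0,0,0])

```text
clock: 16.35
position: [519.2, 225.3, 158.6]
ee_rot: [0.787, -0.617, 0.002, 0.001]
contact_force: [0.1, -0.7, -0.4]
gripper_width: -0.2
```

```bash
python3 - <<'E'
from h import *
st()
t=shot('top');s=shot('side')
cv2.imwrite('pics/m.png',np.hstack([cv2.resize(t['image'][140:220,172:332],(0,0),fx=2.5,fy=5.6,interpolation=cv2.INTER_CUBIC) if 0 else cv2.resize(t['image'][145:220,260:325],(390,450),interpolation=cv2.INTER_CUBIC),cv2.resize(s['image'][165:265,232:322],(405,450),interpolation=cv2.INTER_CUBIC)]))
for p in [(270,160)]: pass
for n in range(-30,9,6):
    # height along leaf from top depth
    X=np.r_[RN@np.array([n,-8])+O,36];q=np.array(t['R'])@X+np.array(t['t']).ravel();q=t['camera_matrix']@q;q/=q[2];print(n,w(t,round(q[0]),round(q[1])).round(1))
E
```

```text
t 16.35 nest [-162.9   -8.3] z 158.6 F nest [ 0.7 -0.1 -0.4] w -0.2 j [ 0.7   0.35 -0.24  0.01 -0.98 -0.46]
[[ 1.     0.004  0.005]
 [ 0.004 -1.     0.   ]
 [ 0.005 -0.    -1.   ]]
-30 [550.8  96.2  39.8]
-24 [551.1  90.7  35.3]
-18 [553.3  85.8  38.1]
-12 [556.   77.6  34.5]
-6 [555.7  72.7  36.2]
0 [558.2  67.4  35.7]
6 [557.9  62.5  36.8]
```

View pics/m.png

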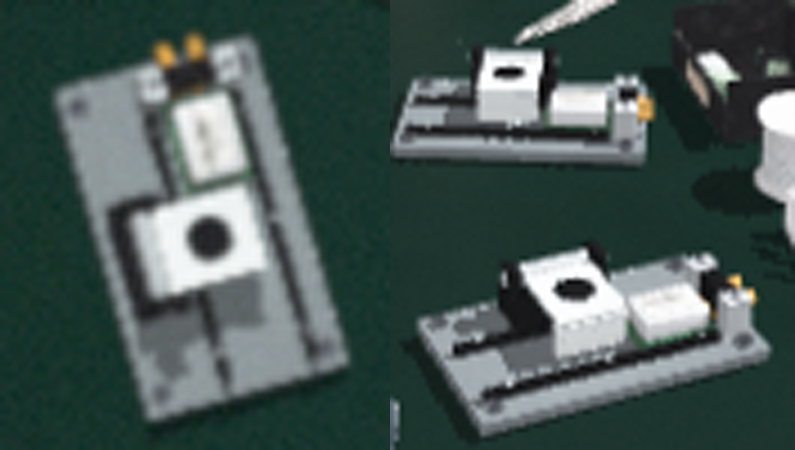

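The flag lies flat with the solid disc up (top about (210,238)). The leaf height is about 36 mm along its length, the module is against the stop, and the loaded nest is unchanged. I'm handing the job in.

```bash
python3 -c "from h import *;print(workorder.job_done())"
```

```text
the job is handed in; nothing more can be done
None
```

The module is home against its stop and the flag is flipped flat behind it with the solid disc up. I handed the job in at about 16.4 s of the 48 s allowed; the hand-in reports no verdict.

- **Module:** I pushed it with the shut fingertips until the tool stalled at the stop with about 4.4 N. The can then measured about y = 36 mm, against a nominal 35. The later pictures show it touching the stop.
- **Flag:** I lifted it from under its outer edge, carried it over the hinge and pressed it down with about 10 N. The tool stopped at z = 36.0 mm, the height of a flat leaf. The depth readings along the leaf were 34.5–39.8 mm, scattered about 36 with no trend.
- **Rest of the bench:** The loaded nest looks unchanged in the last picture. I did not measure the side cutters, attenuator, heatsink or flux tin again, but the tool never went near them at their height.
- **One oddity:** Midway through the push the tool felt about 8 N upward and 4 N backward. It went away when I raised the tool 2 mm, and I did not find out what the fingers were touching.

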